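# Raise the lower support stand by one rung

### The job

The two ladder-type support stands must carry a long shaft level, but the one with the orange top bar hangs one rung lower than its blue mate. Raise the orange bar until its gravity pawl has slipped past the next rung up and swung back, then lower it gently (do not let it drop) so that the pawl rests on that middle rung, and let go. Leave the blue stand as it is.

Things in the scene. Friction and masses are not known exactly. Their poses are not given: they have to be found in the camera images.
- orange_bar (a point): Middle of the top face of the orange bar to raise, 206 mm above the bench at the start; its z is up. The bar is 16 mm thick along x, 24 mm tall, with 80 mm free along y between grey lugs 6 mm higher. It heads a sliding ladder section (0.4 to 0.75 kg, runs freely, falls if let go) before a base ladder 163 mm tall, bolted down, rails 24 mm behind (+x), foot 90 x 110 mm. Nothing is above the bar.
- orange_lift (a joint): Height of the orange section in m, positive up: 0 with its pawl on the bottom rung (start), 0.050 on the middle rung (wanted), 0.100 on the top rung. It moves only straight up and down. Going up, the middle rung pushes the pawl aside from about 0.034; the pawl clears it and swings back at about 0.067. The top rung is passed at about 0.117; a rung once passed cannot be passed downward.
- orange_pawl (a joint): Angle of the orange stand's brass pawl (low on the sliding section, with a red counterweight on its front tail), rad: 0 is level, its working position over a rung; it grows to about 0.95 while a rung pushes its finger down, and the weight brings it back to 0.
- blue_lift (a joint): The same height for the blue-topped mate, an otherwise equal stand beside it, 0.17 to 0.45 m away: 0.050, resting on its middle rung.
Mind the look-alikes: they are no part of the job. Leave any green look-alike of the part that bears orange_bar alone.

How it is judged:
By the outcome, as a careful person would: the job done as asked, in the order asked, and still so for the second after the job is handed in, with the robot touching nothing.
It also fails if it takes over 29 s, if anything falls off the work surface, if the arm or the gripper's body presses on something with over 40 N, if the wrist force passes 120 N, or if a joint passes its speed limit or range.

### The arm

A 7-joint arm with a two-finger parallel gripper is mounted at the origin on a cart in front of the work surface, level with it; the furniture and walls round the work are solid. World frame = base frame: x ahead of the robot, y to its left, z up, the work surface at z = 0. Lengths are in mm, angles in rad, forces in N, time in s.
With the tool pointing down it reaches from about 400 to 900 mm from the base axis. Payload 5.6 kg.
Tool frame: the origin (TCP) lies midway between the tips of the shut fingers; the grasp point (between the pads) lies 19 mm behind it; z points along the fingers, y is the line along which they close (so a half turn about z gives the same grasp; the last joint's range is limited). The gripper opens to 92 mm and grips with 3 to 60 N. Pads are 20 mm wide; open, the fingers measure 128 mm over their backs; the gripper's body (75 mm by 189 mm) begins 69 mm behind the grasp point.
Start: joints at [-1.229, 0.468, -0.012, 1.603, 0.006, 1.071, -0.056], TCP at [244.034, 602.459, 214.592] pointing down, gripper open.
Joint ranges: [-2.53, 2.53], [-0.31, 2.02], [-1.57, 1.55], [0.28, 2.44], [-1.29, 4.43], [0.15, 1.84], [-2.92, 2.92]. Speed limits (rad/s): [2.57, 2.57, 3.14, 3.14, 3.14, 3.14, 3.14].

### API

Orientations are given as a rotation vector (axis times angle).
In Python, from cell import robot, grip, kin, viewer gives the robot as it stands. Calls block until the motion is done:
- robot.movep(position, orientation): joint-space move of the TCP to a pose.
- robot.servo_line(position, feed=150, rotation=None): straight line of the TCP; rotation=None keeps the orientation; feed is the mean speed in mm/s.
- robot.goto_joints(angles): joint-space move.
- grip(opening, newtons=None): opening from 0.0 (shut) to 1.0 (fully open); newtons is the grip in N (None keeps the last); returns when the fingers have stopped.
- robot.hold(seconds).
- kin.ik(position, orientation): joint angles nearest the present ones, or None.
- robot.observe(): the state.
- viewer.read_camera(name): name is "scene" or "top" or "wrist"; returns the picture (384x512x3 uint8, red, green, blue); there is no depth.
- viewer.camera_info(name): a dict with "camera_matrix" (3x3 intrinsics, pixels), "k1" (the pictures are not rectified: a ray, as slopes to the right and down, at radius r is drawn at 1 + k1 r^2 times it, then the intrinsics apply), "R" (3x3) and "t" (3): a world point X has camera coordinates R X + t. Camera axes: x right, y down, z forward; pixel columns grow to the right and rows downward; lengths in mm; the calibration is good to about 2 mm. A picture is of the moment at which its call begins: read the wrist's pose just before it. camera_info takes no time and is no camera call; for the wrist camera it gives the pose at the moment of the call.
A pose or a line that the arm cannot do raises robot.IKError and nothing moves.
- robot.job_done(): hands the job in; it is judged then, once.
Trained networks look in the newest picture that a camera, given by its name, has taken for a name from the list of things; names that differ only in an ending like _2 or _b are one class to them, and where a whole thing is asked for, a point or a joint stands for the part that bears it (a point fixed in the world has none). Each returns a list of dicts, best first, with "confidence" (0 to 1); they miss things now and then, are a little off and sometimes report something else, mostly with a low value. They report only what shows in the picture. A call takes as long as a camera call. They do not tell look-alikes from the thing itself.
- viewer.silhouettes(name, camera): "mask" (384x512 bool, what is visible of it).
- viewer.pinpoint(name, camera): "at" ([x, y, z] in mm, in the coordinates of the camera as it stood for that picture, good to about 4 mm: a listed point, or the origin of a listed thing).
The state is a dict: "t": time; "joints": joint angles; "joint_velocities": joint speeds; "joint_torque": joint torques, N m; "tcp_pos": TCP position; "tcp_rot": TCP orientation; "contact_force": force on the tool from outside, world axes, zero at the start; "wrist_torque": the same for the moment, N m; "grip_width": opening from 0.0 (shut) to 1.0 (fully open); "grip_force": force on a finger pad.
Only numpy, scipy, OpenCV 4.12 (cv2) and the standard library are available. Lean on these libraries where they do the work, as an engineer would, in place of code of your own. Each camera call takes 0.05 s, during which the arm holds its last target. There are 200 camera calls.

## Working session

There is one attempt and no reset: what is moved stays moved. The work goes in short steps, each a Python script; the robot and the scene stay as the last script left them, time stands still between calls to the robot, and variables do not carry over. Pictures are saved under pics/ and viewed, at most 10 in all, crops included, and the job is handed in when it is done.

```bash
mkdir -p pics
cat > h.py <<'E'
import numpy as np, cv2
from cell import robot, grip, kin, viewer
def shot(c,f):
    im=viewer.read_camera(c); cv2.imwrite('pics/'+f,im[:,:,::-1].copy()); return im
def pix(c,X):
    i=viewer.camera_info(c); p=np.array(i['R'])@np.array(X,float)+np.array(i['t']).ravel()
    s=p[:2]/p[2]; s=s*(1+i['k1']*(s@s)); K=np.array(i['camera_matrix']); return K[:2,:2]@s+K[:2,2]
def world(c,p):
    i=viewer.camera_info(c); return np.array(i['R']).T@(np.array(p)-np.array(i['t']).ravel())
def ray(c,uv):
    i=viewer.camera_info(c); K=np.array(i['camera_matrix']); R=np.array(i['R'])
    q=cv2.undistortPoints(np.array([[uv]],float),K,np.array([i['k1'],0,0,0,0.]))[0,0]
    return -R.T@np.array(i['t']).ravel(), R.T@np.array([q[0],q[1],1])
def onz(c,uv,z):
    o,d=ray(c,uv); return o+d*(z-o[2])/d[2]
E
python3 - <<'E'
from h import *
a=shot('scene','s.png')
for d in viewer.pinpoint('orange_bar','scene'): print('scene',d['confidence'],world('scene',d['at']),pix('scene',world('scene',d['at'])))
b=shot('top','t.png')
for d in viewer.pinpoint('orange_bar','top'): print('top',d['confidence'],world('top',d['at']),pix('top',world('top',d['at'])))
cv2.imwrite('pics/st.png',cv2.resize(np.hstack([a,b])[:,:,::-1],(800,300)))
print(robot.observe())
E
```

```text
scene 0.76 [467.13058968  16.9419273  205.85485542] [277.73395771 207.27830213]
scene 0.7 [ 611.80575399 -118.19895646  206.67848513] [379.37427698 192.13962108]
top 0.88 [ 607.86790383 -120.2144593   212.74253863] [347.82695094 160.25672296]
top 0.63 [470.95470602  16.75402598 207.41428316] [297.94491335 216.42935513]
{'t': 0.2, 'joints': array([-1.22902059,  0.468075  , -0.011623  ,  1.60323406,  0.00604883,
        1.07141163, -0.05630241]), 'joint_velocities': array([ 0.00077705, -0.00258509, -0.00126842, -0.00347229,  0.00041362,
       -0.00058918,  0.00041277]), 'joint_torque': array([ 2.49669938e-04, -5.20412636e+01, -1.24522121e-02, -2.43727630e+01,
       -5.65784296e-02,  1.56214280e-02,  1.37002357e-04]), 'tcp_pos': array([243.90450941, 602.13010335, 213.997733  ]), 'tcp_rot': array([-6.00707865e-01, -3.08353893e+00,  1.71492100e-03]), 'contact_force': array([-0.10184872, -0.80476703, -0.57965431]), 'wrist_torque': array([ 0.00916177, -0.0042815 , -0.00269901]), 'grip_force': 0.0, 'grip_width': 0.9959498909806495}
```

View pics/s.png

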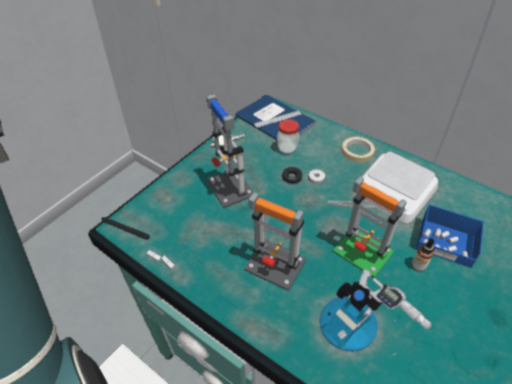

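View pics/t.png

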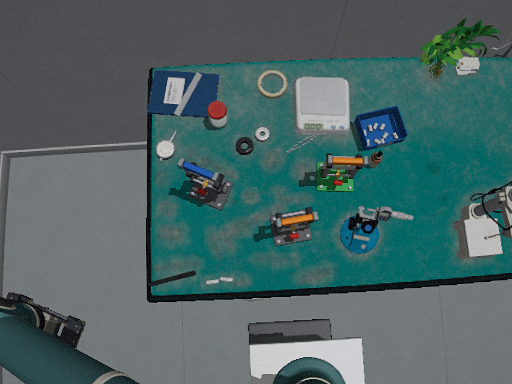

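Orange bars: scene (278,207)/top (297,217) on a dark-grey foot, and scene (379,192)/top (348,160) on a green foot. The grey-footed one matches the blue mate; the green one is the look-alike. I'll confirm this in a crop and get the yaw.

Run:
```python
from h import *
a=cv2.imread('pics/s.png'); b=cv2.imread('pics/t.png')
cv2.imwrite('pics/c.png',np.hstack([cv2.resize(a[180:300,230:330],(400,480),interpolation=cv2.INTER_CUBIC),cv2.resize(b[190:262,250:330],(400,480),interpolation=cv2.INTER_CUBIC)]))
h=cv2.cvtColor(b,cv2.COLOR_BGR2HSV)
m=cv2.inRange(h,(8,150,120),(22,255,255)); m[:190]=0;m[260:]=0;m[:,:260]=0;m[:,335:]=0
n,l,st,_=cv2.connectedComponentsWithStats(m); k=1+st[1:,4].argmax(); ys,xs=np.nonzero(l==k); print(st[k])
P=np.array([onz('top',(x,y),206)[:2] for x,y in zip(xs,ys)])
r=cv2.minAreaRect(P.astype(np.float32)); print(r)
c=P.mean(0);u,s,v=np.linalg.svd(P-c);print(c,v[0],np.degrees(np.arctan2(v[0][1],v[0][0])))
i=viewer.camera_info('top'); print(-np.array(i['R']).T@np.array(i['t']).ravel())
```

```text
[281 214  32  11 193]
((464.88287353515625, 20.01380729675293), (15.175469398498535, 78.49120330810547), 7.6765570640563965)
[464.84855847  20.04975467] [-0.13138918  0.99133086] 97.54987526419636
[ 280.11408867  122.10603262 1308.88248218]
```

View pics/c.png

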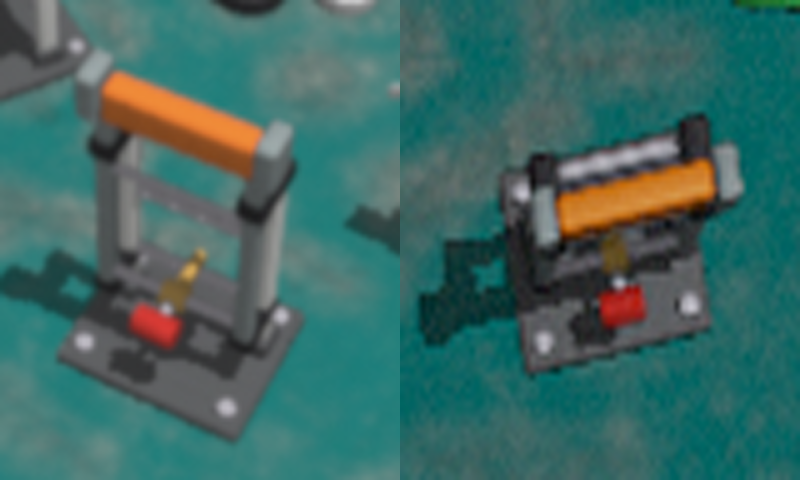

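Confirmed: the target is the grey-footed stand at scene (278,207), with its middle near (465, 20), yaw about 7.6°, and its red weight low in front. I'll approach high, clear of the blue stand.

```bash
cat >> h.py <<'E'
from scipy.spatial.transform import Rotation as Ro
def down(yaw,sgn):
    y=sgn*np.array([np.cos(yaw),np.sin(yaw),0]); z=np.array([0,0,-1.]); return Ro.from_matrix(np.c_[np.cross(y,z),y,z]).as_rotvec()
E
python3 - <<'E'
from h import *
o=robot.observe(); yaw=np.radians(7.55)
js={s:kin.ik([465,20,330],down(yaw,s)) for s in (1,-1)}; print(js)
s=min((s for s in js if js[s] is not None),key=lambda s:abs(js[s][6]))
p=o['tcp_pos'].copy(); p[2]=380
robot.servo_line(p,feed=200); robot.movep([465,20,330],down(yaw,s)); grip(0.7)
im=shot('wrist','w.png')
for d in viewer.pinpoint('orange_bar','wrist'): print(d['confidence'],world('wrist',d['at']),pix('wrist',world('wrist',d['at'])))
h=cv2.cvtColor(im,cv2.COLOR_RGB2HSV); m=cv2.inRange(h,(8,150,100),(22,255,255))
n,l,st,ce=cv2.connectedComponentsWithStats(m); 
for k in range(1,n):
    if st[k,4]>200:
        ys,xs=np.nonzero(l==k); P=np.array([onz('wrist',(x,y),206)[:2] for x,y in zip(xs,ys)])
        print(st[k],ce[k],cv2.minAreaRect(P.astype(np.float32)))
o=robot.observe(); print(s,o['t'],o['tcp_pos'],o['contact_force'])
E
```

```text
{1: array([-0.68196614,  0.01547261,  0.58391128,  1.9184959 , -0.00911597,
        1.21020116,  0.03687891]), -1: array([ 1.08099285,  0.30957511, -1.3962006 ,  1.83282135,  0.31970414,
        1.26836897,  2.86839722])}
0.8 [464.21749495  25.40529879 203.7632485 ] [256.95163882 172.61514589]
[ 251  138   22   77 1227] [258.62102689 175.26731866] ((469.0489196777344, 21.826839447021484), (20.418445587158203, 77.25835418701172), 7.177004814147949)
1 4.0833 [464.99342733  19.95472736 330.01045502] [0.02920041 0.36425296 0.65074647]
```

View pics/w.png

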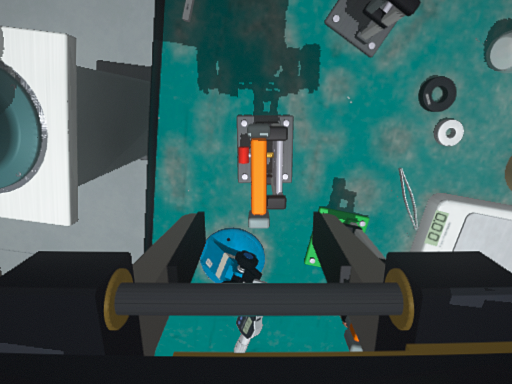

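The wrist view shows the bar at (259,175), between the fingers with about 2 mm of error, and nothing in the way. I'll descend and grasp.

Run:
```python
from h import *
R=down(np.radians(7.4),1)
def say(x): o=robot.observe(); print(x,round(o['t'],2),o['tcp_pos'].round(1),o['contact_force'].round(1),o['wrist_torque'].round(2),round(o['grip_width'],3),round(o['grip_force'],1))
robot.servo_line([466.5,21,230],feed=120,rotation=R); robot.servo_line([466.5,21,176],feed=60); say('down')
grip(0.0,40); say('grip')
robot.servo_line([466.5,21,181],feed=15); say('up5')
```

```text
down 6.12 [466.8  21.  176.3] [ 0.2 -0.5  0.7] [-0.03  0.07 -0.02] 0.703 0.0
grip 6.91 [464.8  20.8 175.7] [-4.2  0.1  3.4] [-0.18  1.09  0.14] 0.171 40.0
up5 7.39 [464.8  20.8 180.3] [-6.5 -0.4 -4.1] [-0.21  1.1   0.11] 0.174 40.0
```

Run:
```python
from h import *
def say(x): o=robot.observe(); print(x,round(o['t'],2),o['tcp_pos'].round(1),o['contact_force'].round(1),o['wrist_torque'].round(2),round(o['grip_width'],3),round(o['grip_force'],1))
x,y=464.5,20.7
for z in (205,225,251): robot.servo_line([x,y,z],feed=40); say(z)
robot.hold(0.3); say('top'); shot('scene','s2.png'); shot('wrist','w2.png')
a=cv2.imread('pics/s2.png')
cv2.imwrite('pics/c2.png',cv2.resize(a[130:300,200:340],(494,600),interpolation=cv2.INTER_CUBIC))
```

```text
205 8.14 [464.9  20.8 205.2] [-2.9  0.2 -5.1] [-0.12  0.87  0.11] 0.169 40.0
225 8.79 [464.8  20.8 225.3] [ 0.1 -0.4 -3.8] [-0.08  0.45  0.11] 0.171 40.0
251 9.59 [464.8  20.8 251.2] [ 2.   1.4 -4. ] [0.11 0.02 0.1 ] 0.173 40.0
top 9.89 [464.8  20.8 251. ] [ 3.   1.1 -4. ] [ 0.2  -0.25  0.14] 0.167 40.0
```

View pics/c2.png

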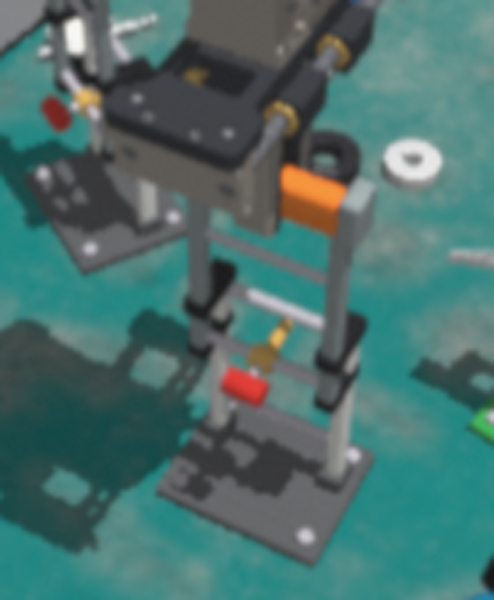

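The section is up 75 mm with the pawl swung back (brass near crop (265,350), red weight hanging low in front). Next I lower gently until the rung takes the load.

Run:
```python
from h import *
def say(x): o=robot.observe(); print(x,round(o['t'],2),o['tcp_pos'].round(1),o['contact_force'].round(1),o['wrist_torque'].round(2),round(o['grip_width'],3),round(o['grip_force'],1)); return o
x,y=464.7,20.8
robot.servo_line([x,y,231],feed=35); say('231')
z=231
while z>222.5:
    z-=1; robot.servo_line([x,y,z],feed=15); robot.hold(0.1); o=say(z)
    if o['contact_force'][2]>6: break
```

```text
231 10.72 [464.8  20.8 230.9] [ 2.   1.6 -5.6] [ 0.22 -0.44  0.12] 0.17 40.0
230 11.07 [464.8  20.8 230.1] [ 3.1  0.5 -4.7] [ 0.18 -0.52  0.08] 0.171 40.0
229 11.42 [464.8  20.8 229. ] [ 3.8 -0.3 -5.5] [ 0.15 -0.61  0.16] 0.169 40.0
228 11.77 [464.8  20.8 228. ] [ 3.9  1.1 -4.9] [ 0.13 -0.62  0.16] 0.168 40.0
227 12.12 [464.8  20.8 227. ] [ 4.3  1.3 -4.7] [ 0.17 -0.67  0.11] 0.172 40.0
226 12.47 [464.8  20.8 226.1] [ 3.4  0.5 -2.4] [ 0.13 -0.48  0.09] 0.174 40.0
225 12.82 [464.8  20.8 225.6] [-0.5  1.3  6.2] [0.01 0.23 0.14] 0.169 40.0
```

Seated at 225.6, a rise of 49.9 mm, with the load taken by the rung. I'll release and retreat.

Run:
```python
from h import *
def say(x): o=robot.observe(); print(x,round(o['t'],2),o['tcp_pos'].round(1),o['contact_force'].round(1),round(o['grip_width'],3),round(o['grip_force'],1))
robot.servo_line([464.7,20.8,225.5],feed=15)
grip(0.3); say('open'); grip(0.7); say('open')
robot.servo_line([464.7,20.8,345],feed=120); say('up')
shot('scene','s3.png')
for d in viewer.pinpoint('orange_bar','scene'): print(d['confidence'],world('scene',d['at']))
a=cv2.imread('pics/s3.png')
cv2.imwrite('pics/c3.png',cv2.resize(a[80:300,180:420],(654,600),interpolation=cv2.INTER_CUBIC))
```

```text
open 13.44 [464.3  20.7 225.2] [0.3 0.3 0. ] 0.296 0.0
open 14.13 [464.7  20.8 225.5] [-0.7 -0.1  0. ] 0.695 0.0
up 15.28 [464.3  20.8 344.3] [ 0.2  0.4 -0. ] 0.7 0.0
0.93 [466.28260347  18.77504199 256.2795578 ]
0.6 [ 612.71810253 -116.7638397   203.33811689]
```

View pics/c3.png

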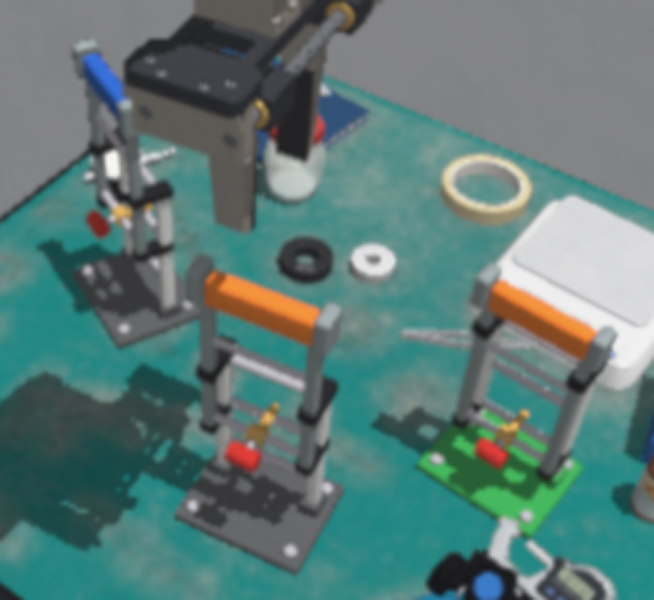

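The orange bar stands at 256 mm (+50) with its pawl on the middle rung at crop (260,425). The blue and green stands are untouched and the gripper is clear.

```bash
python3 -c "
from h import *
print(robot.job_done())"
```

```text
the job is handed in; nothing more can be done
None
```

The orange bar now rests 50 mm higher with its pawl on the middle rung, lowered gently and released; the blue and green stands were not touched, and the job was handed in with the clock at about 15 s.

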